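# Bring the long bolts to the hatch of a fastener carousel

### The arm

A 7-joint arm with a two-finger parallel gripper is mounted at the origin on the work surface. World frame = base frame: x ahead of the robot, y to its left, z up, the work surface at z = 0. Lengths are in m, angles in rad, forces in N, time in s.
With the tool pointing down it reaches from about 0.35 to 0.9 m from the base axis. Payload 7.2 kg.
Tool frame: the origin (TCP) lies midway between the tips of the shut fingers; the grasp point (between the pads) lies 19 mm behind it (env.hold_point_z is the distance from the TCP to the grasp point, in m); z points along the fingers, y is the line along which they close (so a half turn about z gives the same grasp; the last joint's range is limited). The gripper opens to 88 mm and grips with 3 to 60 N. Pads are 20 mm wide; open, the fingers measure 115 mm over their backs; the gripper's body (75 mm by 178 mm) begins 61 mm behind the grasp point.
Start: joints at [-1.299, 0.411, -0.013, 1.596, 0.006, 1.134, -0.082], TCP at [0.208, 0.589, 0.185] pointing down, gripper open.
Joint ranges: [-2.95, 2.95], [-0.29, 1.99], [-1.47, 1.44], [0.14, 2.54], [-1.03, 4.17], [0.13, 1.85], [-2.86, 2.86]. Speed limits (rad/s): [2.39, 2.39, 3.01, 3.01, 3.14, 3.14, 3.14].

### API

Orientations are given as a unit quaternion [x, y, z, w].
In Python, from plant import sensors, cams, sign_off, models, env gives the robot as it stands.
- The arm moves only by the tool move_arm, never from a script. Its argument "motion" is a list of rows, each an object of numbers: "rx", "ry", "rz": the turn, a rotation vector about the tool's x, y, z scaled (see below); "tx", "ty", "tz": the shift along the tool's x, y, z scaled (see below); "gripper": the gripper command: -1 is shut, 1 is fully open, values between are in proportion. A call has 1 to 20 rows; each row is the pose to reach, as a shift and turn from the pose commanded when the call began, along the tool's axes at that moment; what a row does not reach only later rows make up. The controller multiplies each number of a shift by 250 mm and each number of a turn by 60 degrees. A row lasts 1/12 s, in which the tool goes at most 41.7 mm and 7.16 degrees, less where a joint would pass 70% of its speed; a pose out of reach is approached as far as the arm can. A call with a number of a shift or a turn outside -1 to 1 is refused whole. A call with a gripper value outside its range is refused whole. The fingers move at their own pace and stop on an object; "squeeze" is the grip in N (left out, the last holds). Time passes only in rows, so rows that repeat a pose let the fingers close. It gives the time, the measured TCP pose, the force, the opening and the grip force at its end, in the units of the state.
- sensors.read_state(): the state, without advancing time (a new reading comes with each control period).
- cams.grab_frame(name): name is "side" or "top" or "wrist"; returns the picture (400x640x3 uint8, red, green, blue); there is no depth.
- cams.camera_model(name): a dict with "camera_matrix" (3x3 intrinsics, pixels), "k1" (the pictures are not rectified: a ray, as slopes to the right and down, at radius r is drawn at 1 + k1 r^2 times it, then the intrinsics apply), "position" and "rotation" of the camera in the world. Camera axes: x right, y up, looking along -z (the intrinsics and any distortion apply to the point x, -y, -z); pixel columns grow to the right and rows downward; lengths in m; the calibration is good to about 2 mm. A picture is of the moment at which its call begins: read the wrist's pose just before it. camera_model takes no time and is no camera call; for the wrist camera it gives the pose at the moment of the call.
- sign_off(): hands the job in; it is judged then, once.
Trained networks look in the newest picture that a camera, given by its name, has taken for a name from the list of things; names that differ only in an ending like _2 or _b are one class to them, and where a whole thing is asked for, a point or a joint stands for the part that bears it (a point fixed in the world has none). Each returns a list of dicts, best first, with "conf" (0 to 1); they miss things now and then, are a little off and sometimes report something else, mostly with a low value. They report only what shows in the picture. A call takes as long as a camera call.
- models.boxes_of(target, camera): "location" ([row, column] in pixels, amid what is visible of it).
- models.trace(target, camera): "region" (400x640 bool, what is visible of it) and "location" ([row, column] in pixels, amid what is visible of it).
The state is a dict: "time": time; "qpos": joint angles; "qd": joint speeds; "effort": joint torques, N m; "eef_pos": TCP position; "orientation": TCP orientation; "ft_force": force on the tool from outside, world axes, zero at the start; "torque": the same for the moment, N m; "finger_gap": finger opening in m; "finger_force": force on a finger pad.
Only numpy, scipy, OpenCV 4.12 (cv2) and the standard library are available. Lean on these libraries where they do the work, as an engineer would, in place of code of your own. Each camera call takes 0.05 s, during which the arm holds its last target. There are 200 camera calls.

### The job

Two round fastener carousels stand on the workbench. On the one that holds the three long bolts, turn the wheel by the bar grip at its centre until the bay with the long bolts is centred in the window of its fixed metal hatch, then let go. Leave the wheel of the other carousel as it is.

Things in the scene. Friction and masses are not known exactly. Their poses are not given: they have to be found in the camera images.
- bolt_wheel (a joint): Angle (rad) of the wheel (168 mm disc, six open 60-degree bays, walls 38 mm above the table) with three 39 mm steel bolts side by side in one bay; its other bays hold washers, nuts, plates, studs or nothing. 0 = bolt bay centred in the hatch; positive = bay that far counter-clockwise of it, seen from above. Starts at 0.75 to 1.4; stops at +-1.7; friction 0.06 N m holds it, no detents.
- bolt_knob (a point): Grip point of that wheel: on its vertical axis, 85 mm above the table, turning with it. The grip is an upright black bar 46 mm long, 14 mm thick, from 50 to 100 mm above the table. x runs along the bar towards the bolt bay, y across its thickness, z up. Apart from the bar nothing within 90 mm of the axis is higher than 50 mm.
- bolt_hatch (a point): Centre of the window in that carousel's fixed aluminium hatch, 58 mm out from the wheel's axis, 47 mm above the table; x points outwards, z up. Window 38 x 38 mm in a plate 54 mm wide, top 49 mm above the table; the wheel passes under it. The plywood base (192 mm across) is fixed to the table.
- spare_bay (a point): A point on the wheel of the other carousel, which has no long bolts but is built alike (the two swap places): 58 mm out from its axis along its grip bar, 32 mm above the table, turning with that wheel. That wheel must not be turned.

How it is judged:
At the end, for the whole second after the job is handed in: The bay with the long bolts is centred in its hatch window within 0.2 rad (11 degrees), the wheel is at rest, and the other carousel's wheel is where it was (its bay point within 10 mm) (value of joint bolt_wheel between -0.2 and 0.2 rad and velocity of joint bolt_wheel between -0.05 and 0.05 rad/s and distance of spare_bay from where it was at the start of the episode below 0.01 m); the robot touches nothing.
It fails at once if the wheel of the other carousel is turned by more than 10 mm at its bay (distance of spare_bay from where it was at the start of the episode above 0.01 m).
It also fails if it takes over 32 s, if anything falls off the work surface, if the arm or the gripper's body presses on something with over 40 N, if the wrist force passes 120 N, or if a joint passes its speed limit or range.

## Working session

There is one attempt and no reset: what is moved stays moved. The work goes in short steps, Python scripts to look and compute and a tool call to move; the robot and the scene stay as the last step left them, time stands still between calls to the robot, and variables do not carry over. Pictures are saved under pics/ and viewed, at most 10 in all, crops included, and the job is handed in when it is done.

Besides the shell and the picture viewer there is one more tool, called by a JSON object that holds its "method" and its "body", one argument or row to a line. move_arm: Moves the arm, as the interface text tells. Its arguments: {"type":"object","properties":{"motion":{"type":"array"},"squeeze":{"type":"number"}},"required":["motion"]}

```bash
mkdir -p pics; cat > h.py <<'E'
import numpy as np, cv2
from plant import sensors, cams, sign_off, models, env
from scipy.spatial.transform import Rotation as R
def ray(m,rc):
    K=np.array(m["camera_matrix"]);u=(rc[1]-K[0,2])/K[0,0];v=(rc[0]-K[1,2])/K[1,1]
    a,b=u,v
    for _ in range(20):
        s=1+m["k1"]*(a*a+b*b);a,b=u/s,v/s
    Rm=np.array(m["rotation"])
    if Rm.shape!=(3,3): Rm=R.from_quat(Rm).as_matrix()
    return np.array(m["position"]),Rm@np.array([a,-b,-1])
def at_z(m,rc,z):
    p,d=ray(m,rc);return p+d*(z-p[2])/d[2]
def proj(m,P):
    Rm=np.array(m["rotation"]);q=Rm.T@(np.array(P)-np.array(m["position"]))
    a,b=q[0]/-q[2],-q[1]/-q[2];s=1+m["k1"]*(a*a+b*b);K=np.array(m["camera_matrix"])
    return K[1,1]*b*s+K[1,2],K[0,0]*a*s+K[0,2]
def save(n,im): cv2.imwrite("pics/"+n+".png",cv2.cvtColor(im,cv2.COLOR_RGB2BGR))
E
python3 - <<'E'
from h import *
a=cams.grab_frame("top");save("top0",a);m=cams.camera_model("top");print(m)
for t,z in (("bolt_knob",.1),("bolt_wheel",.03),("spare_bay",.03),("bolt_hatch",.047)):
    for d in models.boxes_of(t,"top"): print(t,d["conf"],d["location"],at_z(m,d["location"],z).round(4))
print(sensors.read_state())
E
```

```text
{'camera_matrix': array([[371.54217199,   0.        , 322.10203914],
       [  0.        , 371.54217199, 193.60457397],
       [  0.        ,   0.        ,   1.        ]]), 'k1': -0.01795128796410969, 'position': array([0.4695517 , 0.01396977, 0.71215769]), 'rotation': array([-0.06132754,  0.06881062,  0.71272848, -0.69535756])}
bolt_knob 0.65 [251.3, 399.9] [ 0.4847 -0.1186  0.1   ]
bolt_wheel 0.89 [249.4, 401.7] [ 0.4898 -0.1373  0.03  ]
spare_bay 0.66 [214.9, 236.7] [0.5604 0.1637 0.03  ]
bolt_hatch 0.59 [249.7, 399.1] [ 0.4889 -0.1289  0.047 ]
{'time': 0.25, 'qpos': array([-1.2992071 ,  0.41148676, -0.01270227,  1.59656273,  0.00560062,
        1.1343302 , -0.082182  ]), 'qd': array([-1.20091413e-03, -4.87879532e-04,  6.15790727e-04, -1.72157420e-03,
       -7.83260385e-05,  2.02994054e-04, -4.56637284e-04]), 'effort': array([-1.15101484e-03, -5.87395906e+01,  6.40119351e-01, -2.90920722e+01,
       -5.37357177e-02,  1.56116422e-02,  1.02711786e-04]), 'eef_pos': array([0.20824703, 0.58901152, 0.18436369]), 'orientation': array([ 1.69062937e-01,  9.85605186e-01, -3.73982553e-04, -3.62255491e-05]), 'ft_force': array([0.01130043, 0.32634834, 0.07684299]), 'torque': array([ 0.05379991, -0.02817462,  0.03461816]), 'finger_force': 0.0, 'finger_gap': 0.08758841475718118}
```

View pics/top0.png

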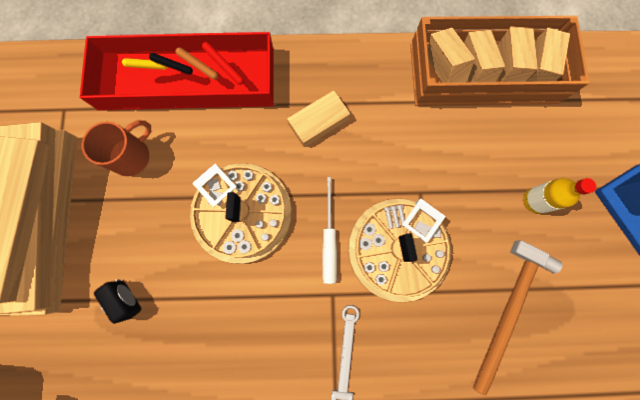

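The overview shows the long bolts in the right-hand carousel: bolts at about row 215, col 395, hatch at (220, 425), bar at (248, 408). I'll zoom in and measure.

```bash
sed -i 's/Rm=np.array(m\["rotation"\]);q=/Rm=R.from_quat(m["rotation"]).as_matrix();q=/' h.py
python3 - <<'E'
from h import *
a=cams.grab_frame("top");m=cams.camera_model("top")
for t,z in (("bolt_knob",.1),("bolt_wheel",.03)):
    for d in models.trace(t,"top"):
        r=d["region"];ys,xs=np.nonzero(r);print(t,d["conf"],r.sum(),ys.min(),ys.max(),xs.min(),xs.max())
# black bar: top face darkness
c=a[190:310,340:460];
g=a.max(axis=2); 
for (r0,r1,c0,c1) in ((225,275,390,425),(185,230,220,250)):
    ys,xs=np.nonzero(g[r0:r1,c0:c1]<60);print(len(ys),cv2.minAreaRect(np.c_[xs+c0,ys+r0].astype(np.float32)))
save("crop",cv2.resize(c,None,fx=5,fy=5,interpolation=cv2.INTER_CUBIC))
E
```

```text
bolt_knob 0.62 6362 203 297 356 448
bolt_wheel 0.81 6593 202 297 355 449
342 ((407.5352478027344, 247.65884399414062), (27.333240509033203, 12.907363891601562), 77.47119140625)
341 ((233.22080993652344, 202.90863037109375), (12.681974411010742, 36.264747619628906), 4.085616588592529)
```

View pics/crop.png

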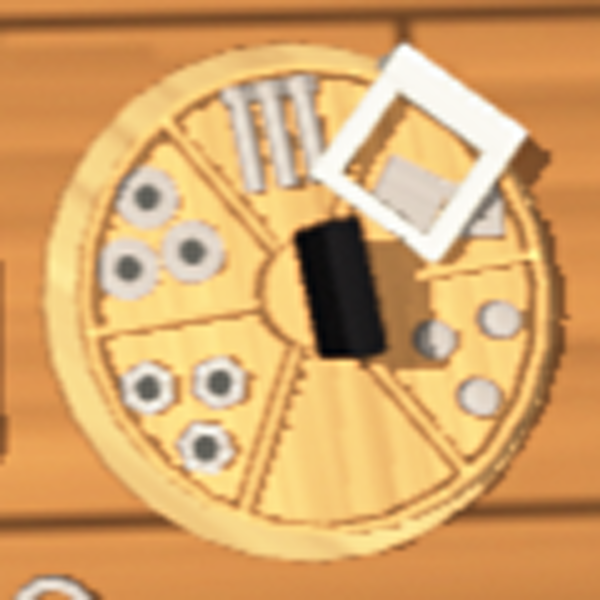

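The crop (×5, origin row 190, col 340) shows three bolts at crop (270,135), the hatch centre at about (420,152), the bar at (343,288), and the base centre at about (305,302).

```bash
python3 - <<'E'
from h import *
m=cams.camera_model("top")
f=lambda x,y,z: at_z(m,(190+(y+.5)/5-.5,340+(x+.5)/5-.5),z)
ax1=f(305,302,.02);k=f(343,288,.095);print("axis base",ax1.round(4),"bar",k.round(4))
h=np.mean([f(*p,.049) for p in((402,43),(528,133),(433,262),(315,172))],axis=0)
e=(f(402,43,.049)+f(528,133,.049)-f(433,262,.049)-f(315,172,.049))[:2]
b=f(270,135,.028)
an=lambda v:np.degrees(np.arctan2(v[1],v[0]))
print("hatch",h.round(4),"edge dir",an(e))
for a in(ax1,k):print(np.linalg.norm((h-a)[:2]),an(h-a),"bolt",an(b-a),np.linalg.norm((b-a)[:2]))
for p,q in(((300,230),(325,357)),((352,215),(385,352))):
    v=f(*p,.1)-f(*q,.1);print("bar dir",an(v),np.linalg.norm(v))
s=sensors.read_state();print("tool",R.from_quat(s["orientation"]).as_matrix().round(3))
# walls of bolt bay: 
for p,q in (((165,130),(270,245)),):
    v=f(*p,.038)-f(*q,.038);print("wall",an(v))
E
```

```text
axis base [ 0.489  -0.1374  0.02  ] bar [ 0.4911 -0.1339  0.095 ]
hatch [ 0.5405 -0.1758  0.049 ] edge dir -38.52074581510894
0.06421700712368418 -36.732824370030286 bolt 10.054293797026121 0.0623590619742512
0.06475098769374774 -40.36411384907057 bolt 7.0768087874489325 0.05972740443531927
bar dir 7.682257549207281 0.04171470158921595
bar dir 9.850211071147696 0.045417752200532714
tool [[-0.943  0.333 -0.   ]
 [ 0.333  0.943 -0.   ]
 [-0.    -0.    -1.   ]]
wall 40.054342815381396
```

{"method": "move_arm", "body": {
  "motion": [
    {"tz": -0.16, "gripper": 1},
    {"tz": -0.32, "gripper": 1},
    {"tx": -0.45, "ty": -0.9, "tz": -0.32, "gripper": 1},
    {"tx": -0.45, "ty": -0.9, "tz": -0.32, "gripper": 1},
    {"tx": -0.45, "ty": -0.9, "tz": -0.32, "gripper": 1},
    {"tx": -0.45, "ty": -0.9, "tz": -0.32, "gripper": 1},
    {"tx": -0.45, "ty": -0.9, "tz": -0.32, "gripper": 1},
    {"tx": -0.45, "ty": -0.9, "tz": -0.32, "gripper": 1},
    {"tx": -0.45, "ty": -0.9, "tz": -0.32, "gripper": 1},
    {"tx": -0.45, "ty": -0.9, "tz": -0.32, "gripper": 1}
  ]
}}

```text
$.motion[0]: bad value
```

{"method": "move_arm", "body": {
  "motion": [
    {"tx": -0.79, "ty": -0.73, "gripper": 1},
    {"tx": -0.79, "ty": -0.73, "gripper": 1},
    {"tx": -0.79, "ty": -0.73, "gripper": 1},
    {"tx": -0.79, "ty": -0.73, "gripper": 1},
    {"tx": -0.79, "ty": -0.73, "gripper": 1},
    {"tx": -0.79, "ty": -0.73, "gripper": 1},
    {"tx": -0.79, "ty": -0.73, "gripper": 1},
    {"tx": -0.79, "ty": -0.73, "gripper": 1},
    {"tx": -0.79, "ty": -0.73, "gripper": 1},
    {"tx": -0.79, "ty": -0.73, "gripper": 1}
  ]
}}

```text
$.motion[0]: bad value
```

{"method": "move_arm", "body": {
  "motion": [
    {"tx": -0.79, "ty": -0.73, "rz": -0.475, "gripper": 1},
    {"tx": -0.79, "ty": -0.73, "rz": -0.475, "gripper": 1},
    {"tx": -0.79, "ty": -0.73, "rz": -0.475, "gripper": 1},
    {"tx": -0.79, "ty": -0.73, "rz": -0.475, "gripper": 1},
    {"tx": -0.79, "ty": -0.73, "rz": -0.475, "gripper": 1},
    {"tx": -0.79, "ty": -0.73, "rz": -0.475, "gripper": 1},
    {"tx": -0.79, "ty": -0.73, "rz": -0.475, "gripper": 1},
    {"tx": -0.79, "ty": -0.73, "rz": -0.475, "gripper": 1},
    {"tx": -0.79, "ty": -0.73, "rz": -0.475, "gripper": 1},
    {"tx": -0.79, "ty": -0.73, "rz": -0.475, "gripper": 1},
    {"tx": -0.79, "ty": -0.73, "rz": -0.475, "gripper": 1},
    {"tx": -0.79, "ty": -0.73, "rz": -0.475, "gripper": 1}
  ]
}}

```text
$.motion[0]: bad value
```

The rows were refused, so probably every key is required. I'll test that with the first move.

{"method": "move_arm", "body": {
  "motion": [
    {"rx": 0, "ry": 0, "rz": 0, "tx": 0, "ty": 0, "tz": -0.16, "gripper": 1},
    {"rx": 0, "ry": 0, "rz": 0, "tx": 0, "ty": 0, "tz": -0.32, "gripper": 1},
    {"rx": 0, "ry": 0, "rz": 0, "tx": -0.45, "ty": -0.9, "tz": -0.32, "gripper": 1},
    {"rx": 0, "ry": 0, "rz": 0, "tx": -0.45, "ty": -0.9, "tz": -0.32, "gripper": 1},
    {"rx": 0, "ry": 0, "rz": 0, "tx": -0.45, "ty": -0.9, "tz": -0.32, "gripper": 1},
    {"rx": 0, "ry": 0, "rz": 0, "tx": -0.45, "ty": -0.9, "tz": -0.32, "gripper": 1},
    {"rx": 0, "ry": 0, "rz": 0, "tx": -0.45, "ty": -0.9, "tz": -0.32, "gripper": 1},
    {"rx": 0, "ry": 0, "rz": 0, "tx": -0.45, "ty": -0.9, "tz": -0.32, "gripper": 1},
    {"rx": 0, "ry": 0, "rz": 0, "tx": -0.45, "ty": -0.9, "tz": -0.32, "gripper": 1},
    {"rx": 0, "ry": 0, "rz": 0, "tx": -0.45, "ty": -0.9, "tz": -0.32, "gripper": 1}
  ]
}}

```text
time: 1.23
eef_pos: [0.24, 0.3381, 0.2656]
orientation: [0.171, 0.985, 0.001, 0.0]
ft_force: [-0.1, 0.8, 0.2]
finger_gap: 0.0874
finger_force: 0.0
```

{"method": "move_arm", "body": {
  "motion": [
    {"rx": 0, "ry": 0, "rz": 0, "tx": -0.79, "ty": -0.73, "tz": 0, "gripper": 1},
    {"rx": 0, "ry": 0, "rz": 0, "tx": -0.79, "ty": -0.73, "tz": 0, "gripper": 1},
    {"rx": 0, "ry": 0, "rz": 0, "tx": -0.79, "ty": -0.73, "tz": 0, "gripper": 1},
    {"rx": 0, "ry": 0, "rz": 0, "tx": -0.79, "ty": -0.73, "tz": 0, "gripper": 1},
    {"rx": 0, "ry": 0, "rz": 0, "tx": -0.79, "ty": -0.73, "tz": 0, "gripper": 1},
    {"rx": 0, "ry": 0, "rz": 0, "tx": -0.79, "ty": -0.73, "tz": 0, "gripper": 1},
    {"rx": 0, "ry": 0, "rz": 0, "tx": -0.79, "ty": -0.73, "tz": 0, "gripper": 1},
    {"rx": 0, "ry": 0, "rz": 0, "tx": -0.79, "ty": -0.73, "tz": 0, "gripper": 1},
    {"rx": 0, "ry": 0, "rz": 0, "tx": -0.79, "ty": -0.73, "tz": 0, "gripper": 1},
    {"rx": 0, "ry": 0, "rz": 0, "tx": -0.79, "ty": -0.73, "tz": 0, "gripper": 1}
  ]
}}

```text
time: 2.07
eef_pos: [0.3648, 0.1035, 0.2647]
orientation: [0.168, 0.986, -0.0, 0.0]
ft_force: [-0.3, 0.4, 0.5]
finger_gap: 0.0878
finger_force: 0.0
```

{"method": "move_arm", "body": {
  "motion": [
    {"rx": 0, "ry": 0, "rz": -0.475, "tx": -0.79, "ty": -0.73, "tz": 0, "gripper": 1},
    {"rx": 0, "ry": 0, "rz": -0.475, "tx": -0.79, "ty": -0.73, "tz": 0, "gripper": 1},
    {"rx": 0, "ry": 0, "rz": -0.475, "tx": -0.79, "ty": -0.73, "tz": 0, "gripper": 1},
    {"rx": 0, "ry": 0, "rz": -0.475, "tx": -0.79, "ty": -0.73, "tz": 0, "gripper": 1},
    {"rx": 0, "ry": 0, "rz": -0.475, "tx": -0.79, "ty": -0.73, "tz": 0, "gripper": 1},
    {"rx": 0, "ry": 0, "rz": -0.475, "tx": -0.79, "ty": -0.73, "tz": 0, "gripper": 1},
    {"rx": 0, "ry": 0, "rz": -0.475, "tx": -0.79, "ty": -0.73, "tz": 0, "gripper": 1},
    {"rx": 0, "ry": 0, "rz": -0.475, "tx": -0.79, "ty": -0.73, "tz": 0, "gripper": 1},
    {"rx": 0, "ry": 0, "rz": -0.475, "tx": -0.79, "ty": -0.73, "tz": 0, "gripper": 1},
    {"rx": 0, "ry": 0, "rz": -0.475, "tx": -0.79, "ty": -0.73, "tz": 0, "gripper": 1},
    {"rx": 0, "ry": 0, "rz": -0.475, "tx": -0.79, "ty": -0.73, "tz": 0, "gripper": 1},
    {"rx": 0, "ry": 0, "rz": -0.475, "tx": -0.79, "ty": -0.73, "tz": 0, "gripper": 1}
  ]
}}

```text
time: 3.07
eef_pos: [0.4902, -0.1339, 0.2644]
orientation: [-0.08, 0.997, 0.0, -0.0]
ft_force: [1.0, 0.3, -0.4]
finger_gap: 0.0876
finger_force: 0.0
```

```bash
python3 - <<'E'
from h import *
m=cams.camera_model("wrist");a=cams.grab_frame("wrist");save("w1",a)
s=sensors.read_state();print(s["eef_pos"],s["qpos"].round(2));M=R.from_quat(s["orientation"]).as_matrix();print(M.round(3),np.degrees(np.arctan2(M[1,1],M[0,1])))
print(m["position"],proj(m,(.490,-.135,.1)),proj(m,(.54,-.176,.049)))
E
```

```text
[ 0.49017618 -0.1340344   0.26462916] [-0.57  0.17  0.86  1.8  -0.14  1.23  2.07]
[[-0.987 -0.16  -0.   ]
 [-0.16   0.987  0.001]
 [ 0.     0.001 -1.   ]] 99.20879913269992
[ 0.41050004 -0.14795238  0.4636333 ] (np.float64(178.5404243315775), np.float64(320.64291314338436)) (np.float64(198.36599431588832), np.float64(289.5088312113148))
```

View pics/w1.png

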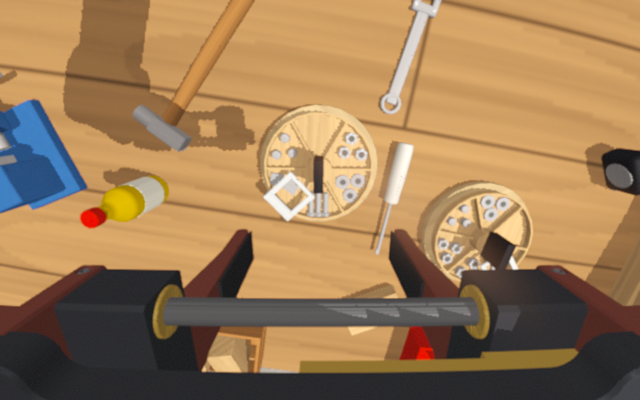

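The wrist view shows the bar at about (176,319) and the hatch at (197,289). Both match the projections to within 2–3 px, and the bar is square to the jaws. I'll descend and grip.

{"method": "move_arm", "body": {
  "motion": [
    {"rx": 0, "ry": 0, "rz": 0, "tx": 0, "ty": 0, "tz": 0.15, "gripper": 1},
    {"rx": 0, "ry": 0, "rz": 0, "tx": 0, "ty": 0, "tz": 0.3, "gripper": 1},
    {"rx": 0, "ry": 0, "rz": 0, "tx": 0, "ty": 0, "tz": 0.45, "gripper": 1},
    {"rx": 0, "ry": 0, "rz": 0, "tx": 0, "ty": 0, "tz": 0.55, "gripper": 1},
    {"rx": 0, "ry": 0, "rz": 0, "tx": 0, "ty": 0, "tz": 0.65, "gripper": 1},
    {"rx": 0, "ry": 0, "rz": 0, "tx": 0, "ty": 0, "tz": 0.72, "gripper": 1},
    {"rx": 0, "ry": 0, "rz": 0, "tx": 0, "ty": 0, "tz": 0.78, "gripper": 1},
    {"rx": 0, "ry": 0, "rz": 0, "tx": 0, "ty": 0, "tz": 0.78, "gripper": 1},
    {"rx": 0, "ry": 0, "rz": 0, "tx": 0, "ty": 0, "tz": 0.78, "gripper": 1}
  ]
}}

```text
time: 3.87
eef_pos: [0.4899, -0.1351, 0.0698]
orientation: [-0.079, 0.997, 0.0, -0.0]
ft_force: [-0.6, -0.5, -0.3]
finger_gap: 0.0877
finger_force: 0.0
```

{"method": "move_arm", "body": {
  "motion": [
    {"rx": 0, "ry": 0, "rz": 0, "tx": 0, "ty": 0, "tz": 0, "gripper": -0.3},
    {"rx": 0, "ry": 0, "rz": 0, "tx": 0, "ty": 0, "tz": 0, "gripper": -1},
    {"rx": 0, "ry": 0, "rz": 0, "tx": 0, "ty": 0, "tz": 0, "gripper": -1},
    {"rx": 0, "ry": 0, "rz": 0, "tx": 0, "ty": 0, "tz": 0, "gripper": -1},
    {"rx": 0, "ry": 0, "rz": 0, "tx": 0, "ty": 0, "tz": 0, "gripper": -1},
    {"rx": 0, "ry": 0, "rz": 0, "tx": 0, "ty": 0, "tz": 0, "gripper": -1},
    {"rx": 0, "ry": 0, "rz": 0, "tx": 0, "ty": 0, "tz": 0, "gripper": -1},
    {"rx": 0, "ry": 0, "rz": 0, "tx": 0, "ty": 0, "tz": 0, "gripper": -1},
    {"rx": 0, "ry": 0, "rz": 0, "tx": 0, "ty": 0, "tz": 0, "gripper": -1},
    {"rx": 0, "ry": 0, "rz": 0, "tx": 0, "ty": 0, "tz": 0, "gripper": -1},
    {"rx": 0, "ry": 0, "rz": 0, "tx": 0, "ty": 0, "tz": 0, "gripper": -1},
    {"rx": 0, "ry": 0, "rz": 0, "tx": 0, "ty": 0, "tz": 0, "gripper": -1}
  ],
  "squeeze": 30
}}

```text
time: 4.87
eef_pos: [0.4901, -0.1362, 0.0697]
orientation: [-0.079, 0.997, 0.0, -0.0]
ft_force: [0.2, -0.5, -0.1]
finger_gap: 0.0114
finger_force: 0.0
```

The gap is below 14 mm with no force, so I'll wait a little and look.

{"method": "move_arm", "body": {
  "motion": [
    {"rx": 0, "ry": 0, "rz": 0, "tx": 0, "ty": 0, "tz": 0, "gripper": -1},
    {"rx": 0, "ry": 0, "rz": 0, "tx": 0, "ty": 0, "tz": 0, "gripper": -1},
    {"rx": 0, "ry": 0, "rz": 0, "tx": 0, "ty": 0, "tz": 0, "gripper": -1},
    {"rx": 0, "ry": 0, "rz": 0, "tx": 0, "ty": 0, "tz": 0, "gripper": -1}
  ]
}}

```text
time: 5.2
eef_pos: [0.4902, -0.1361, 0.0697]
orientation: [-0.079, 0.997, 0.0, -0.0]
ft_force: [0.1, 0.5, -0.2]
finger_gap: 0.0005
finger_force: 0.0
```

```bash
python3 - <<'E'
from h import *
a=cams.grab_frame("wrist");b=cams.grab_frame("side")
save("w2",np.vstack([a[:250],b]) [:, :])
E
python3 -c "
import cv2;a=cv2.imread('pics/w2.png');cv2.imwrite('pics/w2.png',cv2.resize(a,None,fx=.9,fy=.9))"
```

```text
(no output)
```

View pics/w2.png

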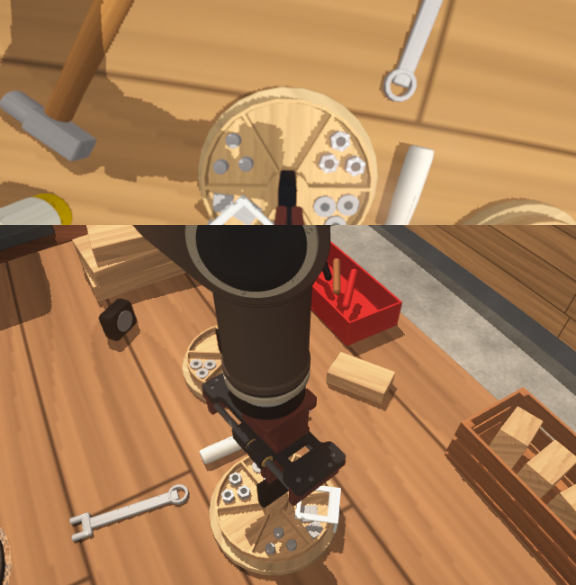

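The fingers closed on nothing. They stand at the outer (+x) side of the bar, with the bar end visible around (200,320) in the wrist image. I'll check by projection.

```bash
python3 - <<'E'
from h import *
m=cams.camera_model("wrist");a=cams.grab_frame("wrist");s=sensors.read_state()
M=R.from_quat(s["orientation"]).as_matrix();t=s["eef_pos"]
print(m["position"],s["eef_pos"])
print("tcp",proj(m,t),"grasp",proj(m,t-M[:,2]*env.hold_point_z),env.hold_point_z)
u=np.array([np.cos(.155),np.sin(.155),0])
for d in(-.023,0,.023):
  for z in (.05,.1): print(d,z,proj(m,np.array([.49,-.135,z])+u*d))
print("hatch",proj(m,(.54,-.176,.049)))
save("w3",cv2.resize(a[140:340,220:420],None,fx=3,fy=3))
E
```

```text
[ 0.41028074 -0.14982031  0.26888672] [ 0.49019465 -0.13614049  0.06975113]
tcp (np.float64(225.38075236846055), np.float64(322.1311757077334)) grasp (np.float64(235.39999514259384), np.float64(322.24693370397864)) 0.0187
-0.023 0.05 (np.float64(189.9072326892035), np.float64(323.5506073453769))
-0.023 0.1 (np.float64(209.88555568301686), np.float64(324.2743913269337))
0 0.05 (np.float64(216.44661682498423), np.float64(323.40790438215714))
0 0.1 (np.float64(242.53388224410972), np.float64(324.06612817109743))
0.023 0.05 (np.float64(241.48108850253257), np.float64(323.27143828532365))
0.023 0.1 (np.float64(272.79234877198064), np.float64(323.8694975889894))
hatch (np.float64(261.38484876696805), np.float64(268.9099757612625))
```

View pics/w3.png

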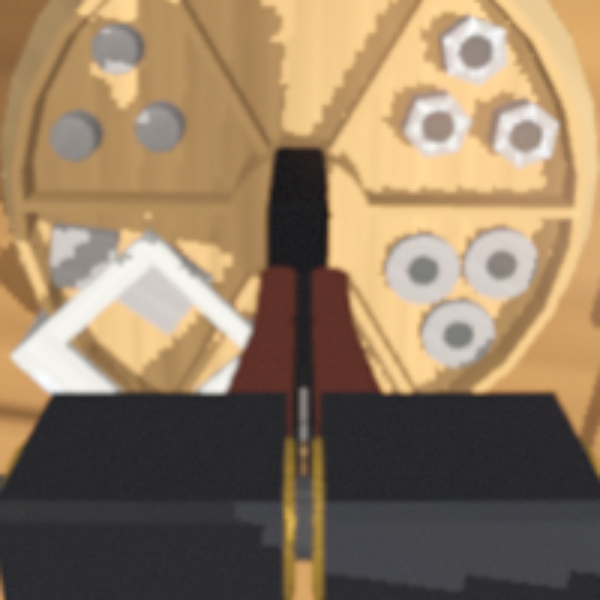

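The bar is where I predicted, but the fingertips appear in front of or above it. I'll check against the side view.

```bash
python3 - <<'E'
from h import *
m=cams.camera_model("side");a=cams.grab_frame("side");s=sensors.read_state();t=s["eef_pos"]
u=np.array([np.cos(.155),np.sin(.155),0]);A=np.array([.49,-.135,0])
c=proj(m,t);r0,c0=int(c[0])-60,int(c[1])-80
im=cv2.resize(a[r0:r0+120,c0:c0+160],None,fx=5,fy=5,interpolation=cv2.INTER_CUBIC)
def dot(P,col):
    q=proj(m,P);cv2.circle(im,(int((q[1]-c0)*5),int((q[0]-r0)*5)),4,col,-1)
dot(t,(0,255,0))
for d in(-.023,.023):
    for z in(.05,.1): dot(A+u*d+[0,0,z],(255,0,255))
save("s1",im);print(r0,c0,m["position"])
E
```

```text
233 222 [ 0.36380487 -0.39271091  0.61321042]
```

View pics/s1.png

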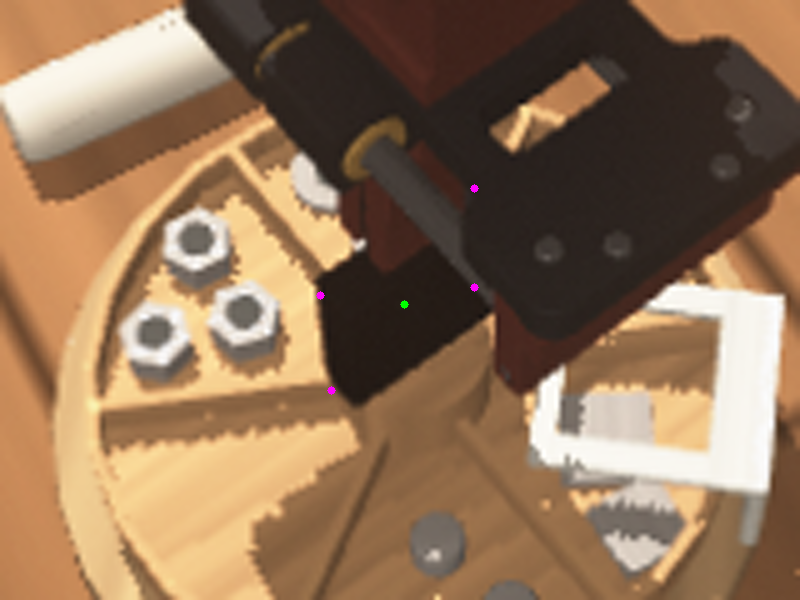

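The side view shows the shut tips at about crop (385,270), over the top face of the bar. That puts them roughly 30 mm higher than the reported TCP. I'll check the finger length using the jaw spacing in the first wrist picture (inner tips at cols ~252/391, row ~232).

```bash
python3 - <<'E'
from h import *
m=cams.camera_model("wrist");s=sensors.read_state()
M=R.from_quat(s["orientation"]).as_matrix();t=s["eef_pos"]
for back in(0,.02,.03,.04):
  for x in(-.01,0,.01):
    P=[proj(m,t+M@np.array([sx,sy,-back])) for sx,sy in((-x,-.044),(-x,.044))]
    print(back,x,np.round(P,0).tolist())
ms=cams.camera_model("side")
for back in(0,.02,.03,.04):
    q=proj(ms,t-M[:,2]*back);print(back,(q[1]-222)*5,(q[0]-233)*5)
a=cv2.imread("pics/w1.png");print(a.shape)
save("w1c",cv2.resize(a[200:300,220:420,::-1],None,fx=4,fy=4,interpolation=cv2.INTER_CUBIC))
E
```

```text
0 -0.01 [[213.0, 264.0], [213.0, 380.0]]
0 0 [[225.0, 265.0], [225.0, 379.0]]
0 0.01 [[237.0, 266.0], [237.0, 378.0]]
0.02 -0.01 [[223.0, 259.0], [223.0, 386.0]]
0.02 0 [[236.0, 260.0], [236.0, 385.0]]
0.02 0.01 [[249.0, 261.0], [249.0, 384.0]]
0.03 -0.01 [[228.0, 255.0], [228.0, 389.0]]
0.03 0 [[242.0, 257.0], [242.0, 388.0]]
0.03 0.01 [[256.0, 258.0], [256.0, 387.0]]
0.04 -0.01 [[235.0, 252.0], [235.0, 393.0]]
0.04 0 [[249.0, 253.0], [249.0, 392.0]]
0.04 0.01 [[263.0, 254.0], [263.0, 391.0]]
0 404.6827125681929 304.75192107683966
0.02 402.6353742749109 265.5509483620733
0.03 401.5709257713132 245.13327130036117
0.04 400.47788184128876 224.14117453132292
(400, 640, 3)
```

View pics/w1c.png

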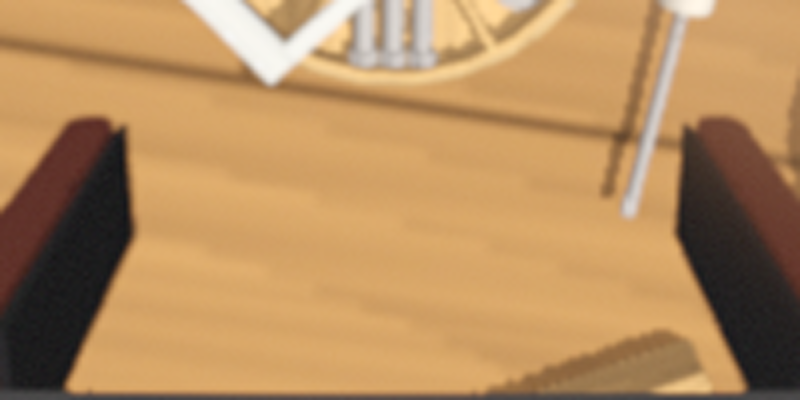

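The tip spacing and row both match tips about 33–37 mm behind the reported TCP, so the real tips are at z ≈ 0.103, just above the bar. This agrees with the empty closure. I'll open and descend 33 mm, which puts the tips at about 0.07, still clear of the 50 mm level.

{"method": "move_arm", "body": {
  "motion": [
    {"rx": 0, "ry": 0, "rz": 0, "tx": 0, "ty": 0, "tz": 0, "gripper": 0.2},
    {"rx": 0, "ry": 0, "rz": 0, "tx": 0, "ty": 0, "tz": 0, "gripper": 0.2},
    {"rx": 0, "ry": 0, "rz": 0, "tx": 0, "ty": 0, "tz": 0, "gripper": 0.2},
    {"rx": 0, "ry": 0, "rz": 0, "tx": 0, "ty": 0, "tz": 0, "gripper": 0.2},
    {"rx": 0, "ry": 0, "rz": 0, "tx": 0, "ty": 0, "tz": 0, "gripper": 0.2},
    {"rx": 0, "ry": 0, "rz": 0, "tx": 0, "ty": 0, "tz": 0, "gripper": 0.2},
    {"rx": 0, "ry": 0, "rz": 0, "tx": 0, "ty": 0, "tz": 0, "gripper": 0.2},
    {"rx": 0, "ry": 0, "rz": 0, "tx": 0, "ty": 0, "tz": 0, "gripper": 0.2}
  ]
}}

```text
time: 6.07
eef_pos: [0.4902, -0.1361, 0.0697]
orientation: [-0.079, 0.997, 0.0, 0.0]
ft_force: [0.5, 0.6, -0.4]
finger_gap: 0.0503
finger_force: 0.0
```

{"method": "move_arm", "body": {
  "motion": [
    {"rx": 0, "ry": 0, "rz": 0, "tx": 0, "ty": 0, "tz": 0.03, "gripper": 0.2},
    {"rx": 0, "ry": 0, "rz": 0, "tx": 0, "ty": 0, "tz": 0.06, "gripper": 0.2},
    {"rx": 0, "ry": 0, "rz": 0, "tx": 0, "ty": 0, "tz": 0.06, "gripper": 0.2}
  ]
}}

```text
time: 6.32
eef_pos: [0.4892, -0.1357, 0.0531]
orientation: [-0.079, 0.997, 0.0, -0.001]
ft_force: [0.0, 0.3, 0.2]
finger_gap: 0.0529
finger_force: 0.0
```

No contact so far, as expected. I'll go down the rest of the way and close.

{"method": "move_arm", "body": {
  "motion": [
    {"rx": 0, "ry": 0, "rz": 0, "tx": 0, "ty": 0, "tz": 0.03, "gripper": 0.2},
    {"rx": 0, "ry": 0, "rz": 0, "tx": 0, "ty": 0, "tz": 0.06, "gripper": 0.2},
    {"rx": 0, "ry": 0, "rz": 0, "tx": 0, "ty": 0, "tz": 0.06, "gripper": 0.2}
  ]
}}

```text
time: 6.57
eef_pos: [0.4892, -0.1359, 0.0382]
orientation: [-0.079, 0.997, 0.0, -0.001]
ft_force: [-0.3, -0.2, 0.3]
finger_gap: 0.0532
finger_force: 0.0
```

{"method": "move_arm", "body": {
  "motion": [
    {"rx": 0, "ry": 0, "rz": 0, "tx": 0, "ty": 0, "tz": 0, "gripper": -1},
    {"rx": 0, "ry": 0, "rz": 0, "tx": 0, "ty": 0, "tz": 0, "gripper": -1},
    {"rx": 0, "ry": 0, "rz": 0, "tx": 0, "ty": 0, "tz": 0, "gripper": -1},
    {"rx": 0, "ry": 0, "rz": 0, "tx": 0, "ty": 0, "tz": 0, "gripper": -1},
    {"rx": 0, "ry": 0, "rz": 0, "tx": 0, "ty": 0, "tz": 0, "gripper": -1},
    {"rx": 0, "ry": 0, "rz": 0, "tx": 0, "ty": 0, "tz": 0, "gripper": -1},
    {"rx": 0, "ry": 0, "rz": 0, "tx": 0, "ty": 0, "tz": 0, "gripper": -1},
    {"rx": 0, "ry": 0, "rz": 0, "tx": 0, "ty": 0, "tz": 0, "gripper": -1},
    {"rx": 0, "ry": 0, "rz": 0, "tx": 0, "ty": 0, "tz": 0, "gripper": -1}
  ],
  "squeeze": 30
}}

```text
time: 7.32
eef_pos: [0.4907, -0.1375, 0.0399]
orientation: [-0.078, 0.997, -0.001, 0.001]
ft_force: [1.8, -5.2, -2.8]
finger_gap: 0.0135
finger_force: 30.0
```

The bar is gripped (13.5 mm gap, 30 N). Now I turn clockwise by 47.5°.

{"method": "move_arm", "body": {
  "motion": [
    {"rx": 0, "ry": 0, "rz": 0.06, "tx": 0, "ty": 0, "tz": 0, "gripper": -1},
    {"rx": 0, "ry": 0, "rz": 0.12, "tx": 0, "ty": 0, "tz": 0, "gripper": -1},
    {"rx": 0, "ry": 0, "rz": 0.18, "tx": 0, "ty": 0, "tz": 0, "gripper": -1},
    {"rx": 0, "ry": 0, "rz": 0.24, "tx": 0, "ty": 0, "tz": 0, "gripper": -1},
    {"rx": 0, "ry": 0, "rz": 0.3, "tx": 0, "ty": 0, "tz": 0, "gripper": -1},
    {"rx": 0, "ry": 0, "rz": 0.36, "tx": 0, "ty": 0, "tz": 0, "gripper": -1},
    {"rx": 0, "ry": 0, "rz": 0.42, "tx": 0, "ty": 0, "tz": 0, "gripper": -1},
    {"rx": 0, "ry": 0, "rz": 0.48, "tx": 0, "ty": 0, "tz": 0, "gripper": -1},
    {"rx": 0, "ry": 0, "rz": 0.54, "tx": 0, "ty": 0, "tz": 0, "gripper": -1},
    {"rx": 0, "ry": 0, "rz": 0.6, "tx": 0, "ty": 0, "tz": 0, "gripper": -1},
    {"rx": 0, "ry": 0, "rz": 0.66, "tx": 0, "ty": 0, "tz": 0, "gripper": -1},
    {"rx": 0, "ry": 0, "rz": 0.72, "tx": 0, "ty": 0, "tz": 0, "gripper": -1},
    {"rx": 0, "ry": 0, "rz": 0.77, "tx": 0, "ty": 0, "tz": 0, "gripper": -1},
    {"rx": 0, "ry": 0, "rz": 0.8, "tx": 0, "ty": 0, "tz": 0, "gripper": -1},
    {"rx": 0, "ry": 0, "rz": 0.8, "tx": 0, "ty": 0, "tz": 0, "gripper": -1},
    {"rx": 0, "ry": 0, "rz": 0.8, "tx": 0, "ty": 0, "tz": 0, "gripper": -1}
  ]
}}

```text
time: 8.65
eef_pos: [0.4906, -0.1377, 0.04]
orientation: [0.334, 0.943, -0.001, 0.001]
ft_force: [1.2, -6.3, -3.1]
finger_gap: 0.0137
finger_force: 30.0
```

```bash
python3 - <<'E'
from h import *
s=sensors.read_state();M=R.from_quat(s["orientation"]).as_matrix();print(np.degrees(np.arctan2(M[1,1],M[0,1]))-90,s["ft_force"],s["finger_force"])
a=cams.grab_frame("side");save("s2",cv2.resize(a[230:400,200:400],None,fx=3,fy=3))
E
```

```text
-39.0373808726872 [ 1.22088046 -6.29632907 -3.0731621 ] 30.00049978494644
```

View pics/s2.png

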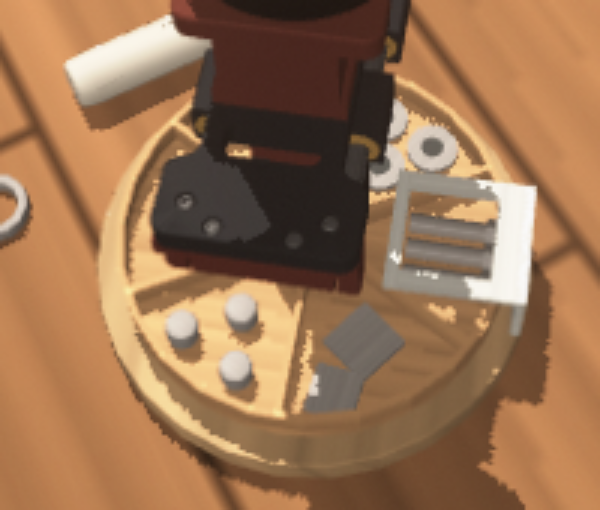

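The side view shows the bolts in the hatch window at about crop (450,240), and the tool sits at −39° against the hatch's −38.5°. I'll release and rise straight up.

{"method": "move_arm", "body": {
  "motion": [
    {"rx": 0, "ry": 0, "rz": 0, "tx": 0, "ty": 0, "tz": 0, "gripper": 0.2},
    {"rx": 0, "ry": 0, "rz": 0, "tx": 0, "ty": 0, "tz": 0, "gripper": 0.2},
    {"rx": 0, "ry": 0, "rz": 0, "tx": 0, "ty": 0, "tz": 0, "gripper": 0.2},
    {"rx": 0, "ry": 0, "rz": 0, "tx": 0, "ty": 0, "tz": 0, "gripper": 0.2},
    {"rx": 0, "ry": 0, "rz": 0, "tx": 0, "ty": 0, "tz": 0, "gripper": 0.2},
    {"rx": 0, "ry": 0, "rz": 0, "tx": 0, "ty": 0, "tz": 0, "gripper": 0.2},
    {"rx": 0, "ry": 0, "rz": 0, "tx": 0, "ty": 0, "tz": -0.1, "gripper": 0.2},
    {"rx": 0, "ry": 0, "rz": 0, "tx": 0, "ty": 0, "tz": -0.25, "gripper": 0.2},
    {"rx": 0, "ry": 0, "rz": 0, "tx": 0, "ty": 0, "tz": -0.4, "gripper": 0.2},
    {"rx": 0, "ry": 0, "rz": 0, "tx": 0, "ty": 0, "tz": -0.55, "gripper": 0.2},
    {"rx": 0, "ry": 0, "rz": 0, "tx": 0, "ty": 0, "tz": -0.7, "gripper": 0.2},
    {"rx": 0, "ry": 0, "rz": 0, "tx": 0, "ty": 0, "tz": -0.8, "gripper": 0.2},
    {"rx": 0, "ry": 0, "rz": 0, "tx": 0, "ty": 0, "tz": -0.8, "gripper": 0.2},
    {"rx": 0, "ry": 0, "rz": 0, "tx": 0, "ty": 0, "tz": -0.8, "gripper": 0.2},
    {"rx": 0, "ry": 0, "rz": 0, "tx": 0, "ty": 0, "tz": -0.8, "gripper": 0.2}
  ]
}}

```text
time: 9.95
eef_pos: [0.4898, -0.1355, 0.239]
orientation: [0.333, 0.943, 0.0, -0.0]
ft_force: [-0.5, 0.0, -0.2]
finger_gap: 0.0523
finger_force: 0.0
```

```bash
python3 - <<'E'
from h import *
a=cams.grab_frame("wrist");save("w4",cv2.resize(a[60:260,210:530],None,fx=2.5,fy=2.5))
E
```

```text
(no output)
```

View pics/w4.png

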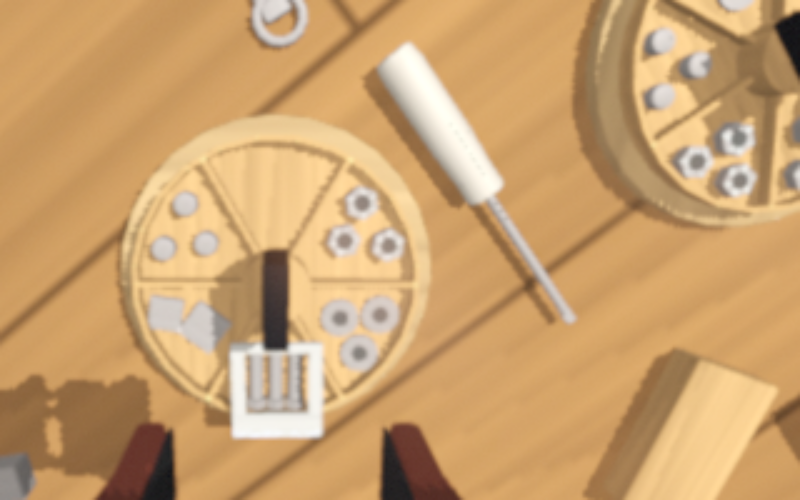

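The close view shows the three bolts centred in the hatch at about crop (276,385), the bar in line with the hatch, and the gripper clear.

```bash
python3 -c "
from h import *
print(sign_off())"
```

```text
the job is handed in; nothing more can be done
None
```

The bolt wheel was turned about 48° clockwise, which centred the long-bolt bay in its hatch window, and then released. The arm never went near the other carousel, and the job was handed in at about 10 s of the 32 s allowed; the hand-in returned no verdict.

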